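# Hang the piece box on the louvred panel's rail, up against the stop

### The job

Clear the puzzle board: lift the walnut piece box by its handle, over the louvred panel's rail and, between the two end plates but clear of both, ease it down until its back lip has caught the rail. Then slide it along the rail, still hooked and resting on it, until its side presses lightly but definitely (some 3 to 10 N, held for a moment) against the turquoise plate, and let go so that it hangs there upright. Do it gently: feel for the rail and the plate, never drop, ram or press hard (15 N at most), and leave everything else as it is.

Things in the scene. Friction and masses are not known exactly. Their poses are not given: they have to be found in the camera images.
- piece_box: Walnut piece box, a tote 100 (x) x 110 (y) x 60 mm high, walls and floor 5 mm; 0.15 to 0.26 kg, centre of mass within 5 mm of its middle in plan. Origin: centre of its underside; its back, with the brass lip, is +x. A 14 mm divider under the handle leaves compartments 38 mm wide in x, almost empty. It stands on the puzzle board at the start.
- handle (a point): Middle of the box's handle, 80 mm above the box's underside; axes as the box. A pale flat ash board in the middle of the box, standing along y: 14 mm thick (x), 60 mm long (y), from the rim (60 mm above the underside) up to 100 mm. Pinch it from above, across its thickness.
- lip (a point): Under the box's brass lip, in the middle of the slot that takes the rail: 57.5 mm behind the box's centre (+x), 56 mm above its underside. A 4 mm plate, 80 mm long (y), runs back at rim height; at its end a 4 mm flange (x 65 to 69 mm from the box's centre) hangs to 40 mm above the underside. The slot between back face and flange is 15 mm wide, 16 mm deep.
- panel: Louvred panel, a fixed stand 340 mm wide (y). Origin at table height, mid-width, in the plane of its front; x points back, away from the working side. The front (x = 0) is closed up to z = 100 mm; end posts (y +-165 mm) are 190 mm high. A hooked box's underside is 56 mm below the rail's top, its back face 0 to 5 mm in front of x = 0; let go it leans up to 0.1 rad, as it should.
- rail_lowest (a point): Middle of the top edge of the panel's aluminium hanging rail if set lowest: 130 mm above the table, 5 mm behind the front plane. The rail (10 mm thick, 62 mm tall, 316 mm long, open behind) was set by hand 0 to 45 mm higher than this; how much is not reported and must be felt. It is stiff. Sliding friction: up to about the load on it.
- stop_plate: Turquoise end plate, rigid, fixed across one end of the rail (left or right is drawn anew), 105 to 135 mm from the panel's middle. Origin at table height, in the panel's front plane, mid-thickness; axes as the panel. 10 mm thick (y +-5 mm), from x = -75 to +25 mm, z = 82 to 185 mm. With the box's side against it the origins are 60 mm apart in y.
- brass_plate: The brass end plate, of the same size and frame as the turquoise one, at the other end of the rail. Only bounds the space.
- board: The ash puzzle board on its lazy-susan base, fixed, 380 (x) x 300 (y) mm; origin at table height under its centre; top surface at z = 45 mm with a 5 mm high rim around the edge; a brass crank sticks out 60 mm at the -x side, 77 mm high.
- dish_a: Turquoise enamel dish, diameter 60 mm, 18 mm high, on the board. Origin: centre of the underside. Leave alone.
- dish_b: A second dish like it, on the board. Leave alone.
- inkwell: Squat green glass inkwell, diameter 56 mm, 44 mm high, on the board. Origin: centre of the underside. Leave alone.
- magnifier: Bone-handled magnifier lying on the board, 128 mm long, 8 mm high, lens diameter 60 mm. Origin under the lens centre; the handle points to its -y. Leave alone.
- glue_jar: Glue jar, diameter 56 mm, 85 mm high, on the table. Origin: centre of the underside. Leave alone.
- brush: Dust brush lying on the table along its x. Leave alone.

How it is judged:
By the outcome, as a careful person would: the job done as asked, in the order asked, and still so for the second after the job is handed in, with the robot touching nothing.
It also fails if it takes over 64 s, if anything falls off the work surface, if the arm or the gripper's body presses on something with over 40 N, if the wrist force passes 120 N, or if a joint passes its speed limit or range.

### The arm

A 6-joint arm with a two-finger parallel gripper is mounted at the origin on the work surface. World frame = base frame: x ahead of the robot, y to its left, z up, the work surface at z = 0. Lengths are in m, angles in rad, forces in N, time in s.
With the tool pointing down it reaches from about 0.4 to 0.825 m from the base axis. Payload 7 kg.
Tool frame: the origin (TCP) lies on the centre line of the jaws, within the pads' length; the fingertips stand 22 mm ahead of it and the grasp point (between the pads) lies 3 mm ahead of it; z points along the fingers, y is the line along which they close (so a half turn about z gives the same grasp; the last joint's range is limited). The gripper opens to 88 mm and grips with 3 to 60 N. Pads are 19 mm wide; open, the fingers measure 130 mm over their backs; the gripper's body (78 mm by 193 mm) begins 47 mm behind the grasp point.
Start: joints at [-0.917, 0.359, 0.012, 0, -1.224, -0.288], TCP at [0.241, -0.63, 0.249] pointing down, gripper open.
Joint ranges: [-3.07, 3.07], [-1.43, 2.12], [-1.02, 1.25], [-3.03, 1.67], [-3.05, -0], [-3.03, 3.03]. Speed limits (rad/s): [2.39, 2.39, 3.01, 3.14, 3.14, 3.14].

### API

Orientations are given as [roll, pitch, yaw] about the fixed x, y, z axes, in that order (R = Rz(yaw) Ry(pitch) Rx(roll)).
In Python, from station import monitor, viewer, order gives the robot as it stands. The module is installed in compiled form; this text tells all that it offers.
- The arm moves only by the tool servo_tool, never from a script. Its argument "targets" is a list of rows, each an object with "angular": the turn, a rotation vector about the tool's x, y, z in degrees, a list of three; "xyz": the shift along the tool's x, y, z in cm, a list of three; "claw": the finger opening in cm, from 0 to 8.76. A call has 1 to 20 rows; each row shifts and turns the commanded pose from where the row before left it, along the tool's axes as they then stand; what a row does not reach is not made up. A row lasts 1/10 s, in which the tool goes at most 50 mm and 8.59 degrees, less where a joint would pass 70% of its speed; a pose out of reach is approached as far as the arm can. A call is refused whole if a number of a shift passes 5 or a number of a turn 8.59, either way. A call with a gripper value outside its range is refused whole. The fingers move at their own pace and stop on an object; "force" is the grip in N (left out, the last holds). Time passes only in rows, so rows that do not move let the fingers close. It gives the time, the measured TCP pose, the force, the opening and the grip force at its end, in the units of the state.
- monitor.get_state(): the state, without advancing time (a new reading comes with each control period).
- viewer.grab_frame(name): name is "side" or "top"; returns a dict with "color" (400x640x3 uint8, blue, green, red), "fovy" (degrees; the focal length in pixels is half the picture's height over the tangent of half this angle, whatever the lens; pixels are square), "cx", "cy" (the principal point, pixels), "R" (3x3) and "t" (3): a world point X has camera coordinates R X + t. Camera axes: x right, y down, z forward; pixel columns grow to the right and rows downward; lengths in m; the calibration is good to about 2 mm. A picture is of the moment at which its call begins. There is no depth.
- order.job_done(): hands the job in; it is judged then, once.
The state is a dict: "t": time; "q": joint angles; "qd": joint speeds; "joint_efforts": joint torques, N m; "eef_pos": TCP position; "ee_rot": TCP orientation; "force": force on the tool from outside, world axes, zero at the start; "moment": the same for the moment, N m; "width": finger opening in m; "gripper_force": force on a finger pad.
Only numpy, scipy, OpenCV 4.12 (cv2) and the standard library are available. Lean on these libraries where they do the work, as an engineer would, in place of code of your own. Each camera call takes 0.05 s, during which the arm holds its last target. There are 200 camera calls.

## Working session

There is one attempt and no reset: what is moved stays moved. The work goes in short steps, Python scripts to look and compute and a tool call to move; the robot and the scene stay as the last step left them, time stands still between calls to the robot, and variables do not carry over. Pictures are saved under pics/ and viewed, at most 10 in all, crops included, and the job is handed in when it is done.

Besides the shell and the picture viewer there is one more tool, called after "Request:" as a command line: name --argument value ..., lists and objects as JSON in quotes. servo_tool: Moves the arm, as the interface text tells. Its arguments: {"type":"object","properties":{"targets":{"type":"array"},"force":{"type":"number"}},"required":["targets"]}

```bash
mkdir -p pics; python3 - <<'E'
from station import monitor, viewer
import cv2,pickle
s=monitor.get_state(); print({k:s[k] for k in('t','eef_pos','ee_rot','force','width')})
for n in('side','top'):
    f=viewer.grab_frame(n); cv2.imwrite(f'pics/{n}0.png',f['color']); pickle.dump(f,open(n+'0.pkl','wb'))
    print(n,f['fovy'],f['cx'],f['cy'],f['R'],f['t'])
E
```

```text
{'t': 0.0, 'eef_pos': array([ 0.24127679, -0.62992448,  0.24763254]), 'ee_rot': array([ 3.13996059e+00, -1.39534014e-04, -2.77587298e+00]), 'force': array([-0.10384866,  0.41615491, -0.28273538]), 'width': 0.08763412639825038}
side 56.37354990120484 319.2556768072904 203.60125032359076 [[-0.98752836 -0.15742724 -0.00209877]
 [-0.09506181  0.60683536 -0.78912236]
 [ 0.12550296 -0.77908119 -0.61423245]] [0.53283095 0.13620312 1.07389134]
top 55.65772870201171 322.0969017826549 200.68625820454562 [[-6.56499557e-05 -9.99877773e-01  1.56343792e-02]
 [-9.98446466e-01 -8.05598228e-04 -5.57136117e-02]
 [ 5.57193970e-02 -1.56137482e-02 -9.98324376e-01]] [0.01096791 0.54575089 0.97386829]
```

View pics/side0.png

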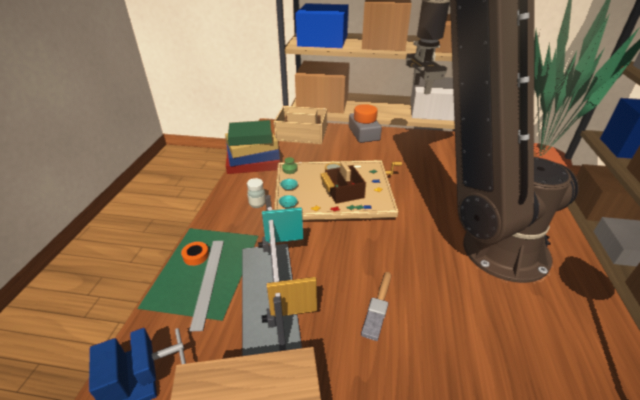

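View pics/top0.png

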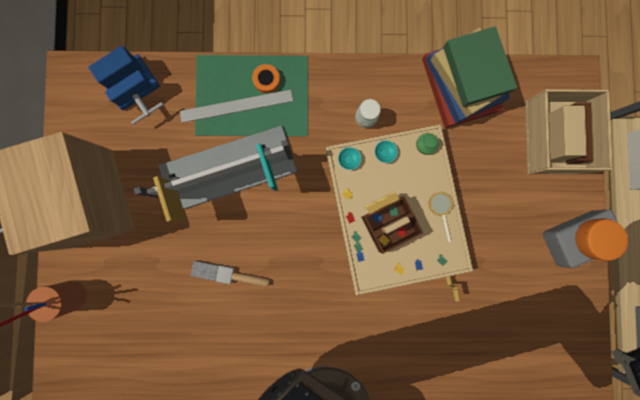

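The side and top pictures show the box on the board at top pixel (393,223), with its lip toward the panel side. The panel runs from (150,190) to (290,145), with the turquoise plate at (267,167) and the brass plate at (162,198). I'll zoom in on these.

```bash
python3 - <<'E'
import cv2,numpy as np
t=cv2.imread('pics/top0.png')
a=cv2.resize(t[120:212,120:320],None,fx=4,fy=4,interpolation=cv2.INTER_CUBIC)
b=cv2.resize(t[190:246,340:540],None,fx=4,fy=4,interpolation=cv2.INTER_CUBIC)
cv2.imwrite('pics/z1.png',np.vstack([a,b]))
s=cv2.imread('pics/side0.png')
a=cv2.resize(s[195:345,230:330],None,fx=4,fy=4,interpolation=cv2.INTER_CUBIC)
b=cv2.resize(s[150:300,310:410],None,fx=4,fy=4,interpolation=cv2.INTER_CUBIC)
cv2.imwrite('pics/z2.png',np.hstack([a,b]))
E
```

```text
(no output)
```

View pics/z1.png

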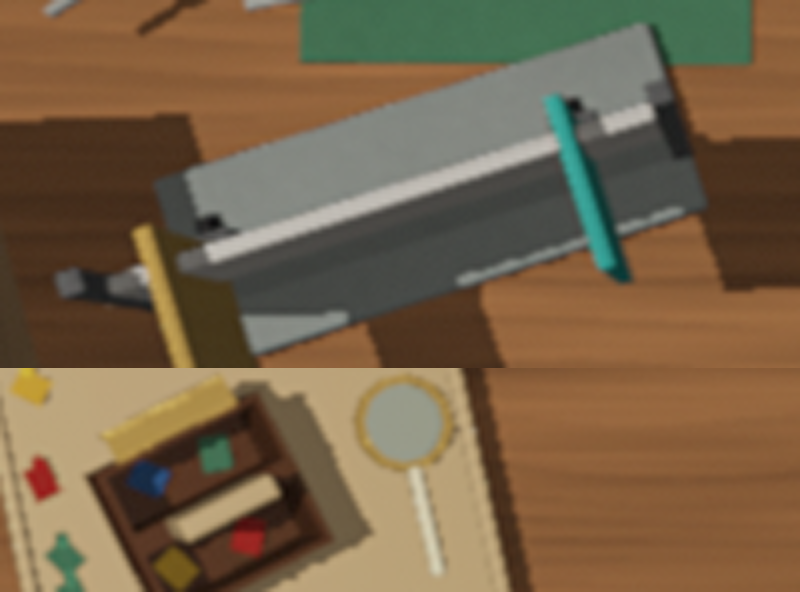

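View pics/z2.png

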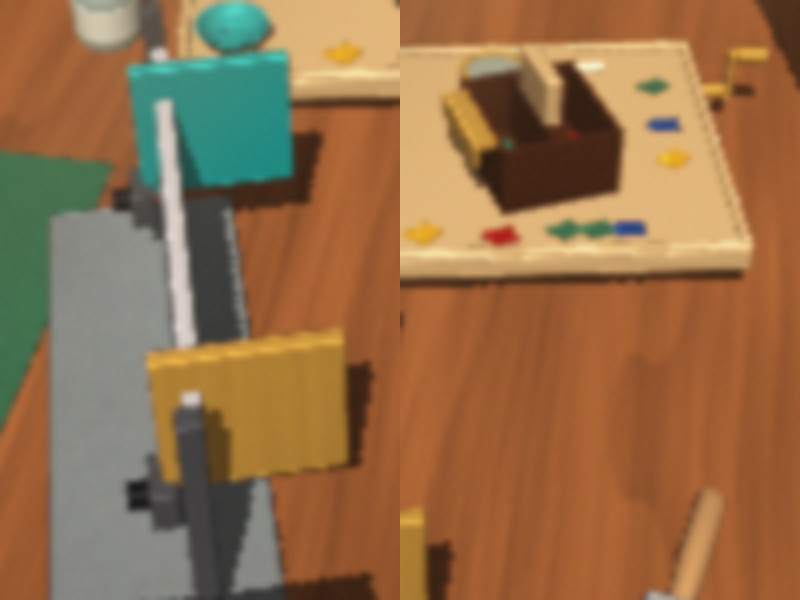

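The zooms show these points:
- The box rim corners are in z1 at (90,478), (255,395) and (330,540), and the handle top is centred near (225,508).
- The turquoise plate's top edge runs from (553,98) to (608,272).
- In z2 both plates' faces are clear.

Next I'll fit the poses with both cameras and check with an overlay.

```bash
cat > fit.py <<'E'
import numpy as np,pickle,cv2
from scipy.optimize import least_squares
F={n:pickle.load(open(n+'0.pkl','rb')) for n in('side','top')}
def proj(n,X):
    f=F[n];X=np.atleast_2d(X)@np.array(f['R']).T+np.array(f['t']);k=200/np.tan(np.radians(f['fovy']/2))
    return X[:,:2]/X[:,2:]*k+[f['cx'],f['cy']]
def pose(p,X):
    c,s=np.cos(p[2]),np.sin(p[2]);X=np.atleast_2d(X)
    return np.c_[p[0]+c*X[:,0]-s*X[:,1],p[1]+s*X[:,0]+c*X[:,1],X[:,2]]
T=lambda x,y:(120+x/4-.375,120+y/4-.375)
TB=lambda x,y:(340+x/4-.375,190+(y-368)/4-.375)
S=lambda x,y:(230+x/4-.375,195+y/4-.375)
SB=lambda x,y:(310+(x-400)/4-.375,150+y/4-.375)
# box: model mm (z on table: +45)
B=[('top',TB(90,478),(50,55,105)),('top',TB(255,395),(50,-55,105)),('top',TB(331,540),(-50,-55,105)),
('top',TB(101,435),(69,40,105)),('top',TB(222,377),(69,-40,105)),('top',TB(165,520),(7,30,145)),('top',TB(275,474),(7,-30,145)),
('side',SB(620,130),(-50,55,105)),('side',SB(498,152),(50,55,105)),('side',SB(503,212),(50,55,45)),('side',SB(618,190),(-50,55,45)),('side',SB(576,64),(-50,-55,105))]
# panel: params x,y,yaw,ys,yb(+ rail height)
P=[('top',T(545,98),'t',(25,5,185)),('top',T(563,97),'t',(25,-5,185)),('top',T(603,272),'t',(-75,5,185)),
('top',T(133,230),'b',(25,5,185)),('top',T(153,226),'b',(25,-5,185)),
('side',S(133,73),'t',(25,5,185)),('side',S(290,62),'t',(-75,5,185)),('side',S(146,188),'t',(25,5,82)),('side',S(292,178),'t',(-75,5,82)),
('side',S(150,365),'b',(25,5,185)),('side',S(343,342),'b',(-75,5,185)),('side',S(347,463),'b',(-75,5,82))]
def rb(p): return np.concatenate([(proj(n,pose(p,np.array(X)/1e3))[0]-u) for n,u,X in B])
def rp(p): return np.concatenate([(proj(n,pose(p,np.array([X[0],X[1]+1e3*(p[3] if w=='t' else p[4]),X[2]])/1e3))[0]-u) for n,u,w,X in P])
if __name__=='__main__':
    b=least_squares(rb,[.47,-.13,.4],loss='soft_l1',x_scale=.01);p=least_squares(rp,[.6,.27,.3,-.12,.12][:5],loss='soft_l1',x_scale=.01)
    # gauge: panel y origin free along rail -> report stop plate origin
    print('box',b.x);print(np.round(rb(b.x).reshape(-1,2),1).tolist())
    st=pose(p.x,[0,p.x[3],0])[0];br=pose(p.x,[0,p.x[4],0])[0]
    print('yaw',p.x[2],'stop',st,'brass',br,'gap',p.x[4]-p.x[3]);print(np.round(rp(p.x).reshape(-1,2),1).tolist())
    # rail height: front top edge at panel x=0 (top view), intersect seen points with plane x=0
    nrm=np.array([np.cos(p.x[2]),np.sin(p.x[2]),0])
    for n,u,xo in[('top',T(400,193),.005),('top',T(300,222),.005),('top',T(500,160),.005),('side',S(175,220),.005),('side',S(168,150),.005),('side',S(182,300),.005)]:
        f=F[n];k=200/np.tan(np.radians(f['fovy']/2));R=np.array(f['R']);C=-R.T@f['t'];d=R.T@[(u[0]-f['cx'])/k,(u[1]-f['cy'])/k,1]
        s=((st-C)@nrm+xo)/(d@nrm);print(n,'railz',(C+s*d)[2])
    np.save('p.npy',np.r_[b.x,st[:2],p.x[2],p.x[4]-p.x[3]])
    I={n:cv2.resize(F[n]['color'],None,fx=4,fy=4,interpolation=cv2.INTER_CUBIC) for n in F}
    def box(q,lo,hi):
        c=np.array([[(lo,hi)[i>>j&1][j] for j in range(3)] for i in range(8)])/1e3;X=pose(q,c)
        for n in I:
            u=((proj(n,X)+.375)*4*8).astype(int)
            for i in range(8):
                for j in range(3):
                    if not i>>j&1: cv2.line(I[n],tuple(map(int,u[i])),tuple(map(int,u[i|1<<j])),(255,0,255),1,cv2.LINE_AA,3)
    box(b.x,(-50,-55,45),(50,55,105));box(b.x,(-7,-30,105),(7,30,145));box(b.x,(65,-40,85),(69,40,105))
    q=[*st[:2],p.x[2]];box(q,(-75,-5,82),(25,5,185));g=1e3*(p.x[4]-p.x[3]);box(q,(-75,g-5,82),(25,g+5,185))
    a,c=I['top'],I['side']
    cv2.imwrite('pics/ov.png',np.hstack([np.vstack([a[480:760,560:960][:, :],a[730:1050,1400:1800]]),c[780:1380,920:1320]]))
E
python3 fit.py
```

```text
box [ 0.4834066  -0.15535416  0.46086139]
[[0.6, -0.8], [0.5, -0.6], [0.7, 0.8], [-0.1, -0.1], [-0.4, -0.5], [2.4, 0.5], [-1.6, 0.2], [0.8, 0.9], [1.0, 1.1], [-0.7, 1.6], [-0.0, 1.3], [-1.1, -0.5]]
yaw 0.3160565991719518 stop [0.63560688 0.1445994  0.        ] brass [0.56365388 0.36462661 0.        ] gap 0.2314934212999114
[[0.3, 0.7], [0.2, -0.5], [-0.2, 0.8], [0.5, 0.4], [0.0, 0.0], [-1.2, 0.1], [-0.1, -1.2], [-0.6, 1.6], [0.5, -0.1], [-1.1, 0.1], [0.5, -0.3], [-0.1, 0.7]]
top railz 0.16729143818136383
top railz 0.17459772803984397
top railz 0.16978681946016283
side railz 0.14672328609844143
side railz 0.18033301917531375
side railz 0.14680935651425353
```

View pics/ov.png

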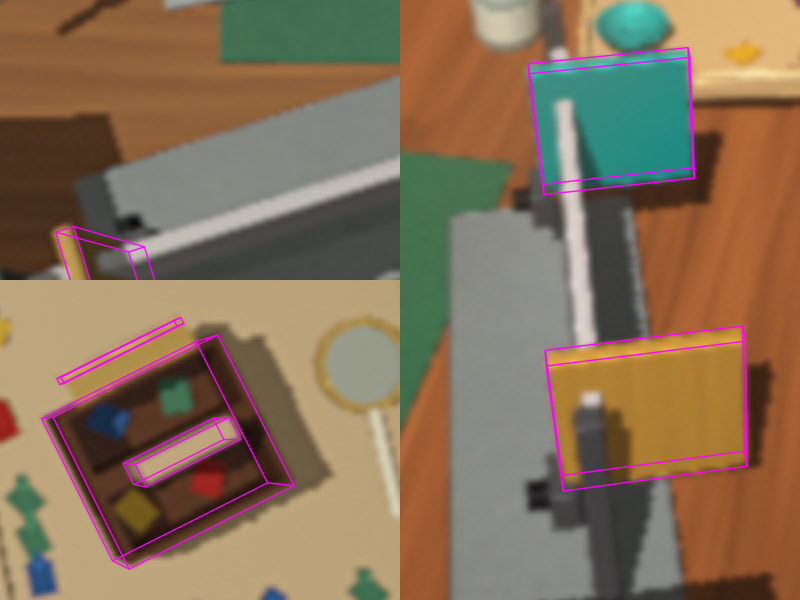

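The overlay fits to about 1 px: box at (0.483,−0.155) with yaw 0.461, stop plate at (0.636,0.145), panel yaw 0.316, rail near z≈0.17. Tool yaw −1.11 gives tool y = −box x and tool x = −box y.

Request:
servo_tool --targets '[{"angular":[0,0,-7.95],"xyz":[0,0,0],"claw":5},{"angular":[0,0,-7.95],"xyz":[0,0,0],"claw":5},{"angular":[0,0,-7.95],"xyz":[0,0,0],"claw":5},{"angular":[0,0,-7.95],"xyz":[0,0,0],"claw":5},{"angular":[0,0,-7.95],"xyz":[0,0,0],"claw":5},{"angular":[0,0,-7.95],"xyz":[0,0,0],"claw":5},{"angular":[0,0,-7.95],"xyz":[0,0,0],"claw":5},{"angular":[0,0,-7.95],"xyz":[0,0,0],"claw":5},{"angular":[0,0,-7.95],"xyz":[0,0,0],"claw":5},{"angular":[0,0,-7.95],"xyz":[0,0,0],"claw":5},{"angular":[0,0,-7.95],"xyz":[0,0,0],"claw":5},{"angular":[0,0,-7.95],"xyz":[0,0,0],"claw":5}]'

```text
t: 1.3
eef_pos: [0.2413, -0.6301, 0.248]
ee_rot: [-3.142, 0.001, -1.105]
force: [0.8, -1.3, 0.4]
width: 0.0497
gripper_force: 0.0
```

Request:
servo_tool --targets '[{"angular":[0,0,0],"xyz":[-2.4,-3.2,0],"claw":5},{"angular":[0,0,0],"xyz":[-2.4,-3.2,0],"claw":5},{"angular":[0,0,0],"xyz":[-2.4,-3.2,0],"claw":5},{"angular":[0,0,0],"xyz":[-2.4,-3.2,0],"claw":5},{"angular":[0,0,0],"xyz":[-2.4,-3.2,0],"claw":5},{"angular":[0,0,0],"xyz":[-2.4,-3.2,0],"claw":5},{"angular":[0,0,0],"xyz":[-2.4,-3.2,0],"claw":5},{"angular":[0,0,0],"xyz":[-2.4,-3.2,0],"claw":5},{"angular":[0,0,0],"xyz":[-2.4,-3.2,0],"claw":5},{"angular":[0,0,0],"xyz":[-2.4,-3.2,0],"claw":5},{"angular":[0,0,0],"xyz":[-2.4,-3.2,0],"claw":5},{"angular":[0,0,0],"xyz":[-2.4,-3.2,0],"claw":5},{"angular":[0,0,0],"xyz":[-2.4,-3.2,0],"claw":5},{"angular":[0,0,0],"xyz":[0,0,0],"claw":5},{"angular":[0,0,0],"xyz":[0,0,0],"claw":5}]'

```text
t: 2.8
eef_pos: [0.4757, -0.1652, 0.2482]
ee_rot: [3.141, 0.0, -1.109]
force: [0.1, -0.6, -0.1]
width: 0.0503
gripper_force: 0.0
```

Request:
servo_tool --targets '[{"angular":[0,0,0],"xyz":[-0.3,-0.6,1],"claw":5},{"angular":[0,0,0],"xyz":[-0.25,-0.53,2],"claw":5},{"angular":[0,0,0],"xyz":[0,0,2],"claw":5},{"angular":[0,0,0],"xyz":[0,0,2],"claw":5},{"angular":[0,0,0],"xyz":[0,0,2],"claw":5},{"angular":[0,0,0],"xyz":[0,0,1.5],"claw":5},{"angular":[0,0,0],"xyz":[0,0,1],"claw":5},{"angular":[0,0,0],"xyz":[0,0,0.3],"claw":5},{"angular":[0,0,0],"xyz":[0,0,0],"claw":5},{"angular":[0,0,0],"xyz":[0,0,0],"claw":5}]'

```text
t: 3.8
eef_pos: [0.4837, -0.1563, 0.1311]
ee_rot: [-3.141, -0.001, -1.111]
force: [-0.1, -0.8, -0.2]
width: 0.0499
gripper_force: 0.0
```

```bash
python3 - <<'E'
from station import viewer
import cv2,numpy as np
a=viewer.grab_frame('top')['color'][170:270,340:440];b=viewer.grab_frame('side')['color'][130:230,300:400]
cv2.imwrite('pics/g1.png',cv2.resize(np.hstack([a,b]),None,fx=4,fy=4,interpolation=cv2.INTER_CUBIC))
E
```

```text
(no output)
```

View pics/g1.png

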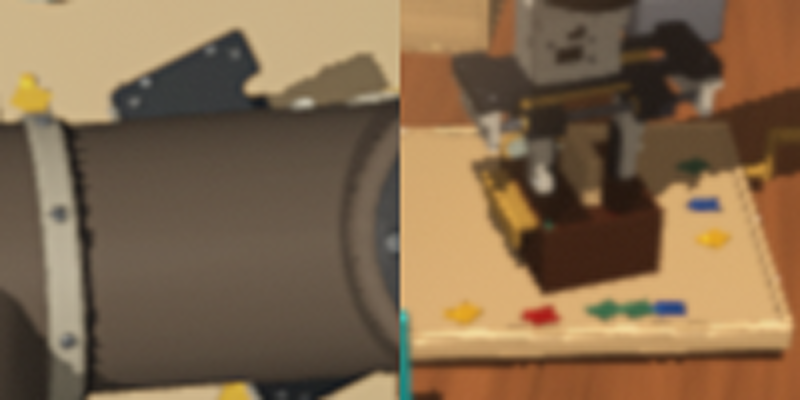

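The side view shows the two fingers straddling the handle ((545,170) and (620,160), handle at (580,160)). I'll close them and lift a little.

Request:
servo_tool --targets '[{"angular":[0,0,0],"xyz":[0,0,0],"claw":3},{"angular":[0,0,0],"xyz":[0,0,0],"claw":2},{"angular":[0,0,0],"xyz":[0,0,0],"claw":1.5},{"angular":[0,0,0],"xyz":[0,0,0],"claw":1},{"angular":[0,0,0],"xyz":[0,0,0],"claw":1},{"angular":[0,0,0],"xyz":[0,0,0],"claw":1},{"angular":[0,0,0],"xyz":[0,0,0],"claw":1},{"angular":[0,0,0],"xyz":[0,0,0],"claw":1}]' --force 30

```text
t: 4.7
eef_pos: [0.4835, -0.1561, 0.1306]
ee_rot: [-3.141, -0.0, -1.111]
force: [1.0, 0.3, 0.5]
width: 0.0141
gripper_force: 30.0
```

Request:
servo_tool --targets '[{"angular":[0,0,0],"xyz":[0,0,-0.3],"claw":1},{"angular":[0,0,0],"xyz":[0,0,-0.7],"claw":1},{"angular":[0,0,0],"xyz":[0,0,-1],"claw":1},{"angular":[0,0,0],"xyz":[0,0,0],"claw":1},{"angular":[0,0,0],"xyz":[0,0,0],"claw":1}]'

```text
t: 5.2
eef_pos: [0.4835, -0.1561, 0.1511]
ee_rot: [-3.14, -0.0, -1.111]
force: [-0.6, 0.8, -2.1]
width: 0.0139
gripper_force: 30.0
```

Box lifted (about 2 N of weight). Next: raise it, turn 8.25° and carry it over.

Request:
servo_tool --targets '[{"angular":[0,0,0],"xyz":[0,0,-2],"claw":1},{"angular":[0,0,0],"xyz":[0,0,-3],"claw":1},{"angular":[0,0,2.25],"xyz":[0,0,-3],"claw":1},{"angular":[0,0,3],"xyz":[0,0,-3],"claw":1},{"angular":[0,0,3],"xyz":[0,0,-3],"claw":1},{"angular":[0,0,0],"xyz":[0,0,-1],"claw":1},{"angular":[0,0,0],"xyz":[-1,-0.55,0],"claw":1}]'

```text
t: 5.9
eef_pos: [0.4858, -0.1452, 0.3016]
ee_rot: [-3.139, -0.001, -1.255]
force: [0.4, 0.4, -2.4]
width: 0.0143
gripper_force: 30.0
```

Request:
servo_tool --targets '[{"angular":[0,0,0],"xyz":[-2,-1.1,0],"claw":1},{"angular":[0,0,0],"xyz":[-2.5,-1.4,0],"claw":1},{"angular":[0,0,0],"xyz":[-2.5,-1.4,0],"claw":1},{"angular":[0,0,0],"xyz":[-2.5,-1.4,0],"claw":1},{"angular":[0,0,0],"xyz":[-2.5,-1.4,0],"claw":1},{"angular":[0,0,0],"xyz":[-2.5,-1.4,0],"claw":1},{"angular":[0,0,0],"xyz":[-2.5,-1.4,0],"claw":1},{"angular":[0,0,0],"xyz":[-2.5,-1.4,0],"claw":1},{"angular":[0,0,0],"xyz":[-2.5,-1.4,0],"claw":1},{"angular":[0,0,0],"xyz":[-2.5,-1.4,0],"claw":1},{"angular":[0,0,0],"xyz":[-2.5,-1.4,0],"claw":1},{"angular":[0,0,0],"xyz":[-2.5,-1.4,0],"claw":1},{"angular":[0,0,0],"xyz":[-2.5,-1.4,0],"claw":1},{"angular":[0,0,0],"xyz":[-0.6,-0.2,0],"claw":1},{"angular":[0,0,0],"xyz":[0,0,0],"claw":1},{"angular":[0,0,0],"xyz":[0,0,0],"claw":1}]'

```text
t: 7.5
eef_pos: [0.5555, 0.2209, 0.2994]
ee_rot: [3.14, -0.001, -1.254]
force: [-0.3, -0.6, -1.2]
width: 0.0136
gripper_force: 30.0
```

Request:
servo_tool --targets '[{"angular":[0,0,0],"xyz":[0,0,1],"claw":1},{"angular":[0,0,0],"xyz":[0,0,2],"claw":1},{"angular":[0,0,0],"xyz":[0,0,2],"claw":1},{"angular":[0,0,0],"xyz":[0,0,1],"claw":1},{"angular":[0,0,0],"xyz":[0,0,0],"claw":1},{"angular":[0,0,0],"xyz":[0,0,0],"claw":1}]'

```text
t: 8.1
eef_pos: [0.5565, 0.2209, 0.2411]
ee_rot: [-3.141, -0.0, -1.255]
force: [-0.1, 0.2, -0.6]
width: 0.014
gripper_force: 30.0
```

```bash
python3 - <<'E'
from station import viewer
import cv2,numpy as np
a=viewer.grab_frame('top')['color'][100:250,140:320];b=viewer.grab_frame('side')['color'][170:320,210:310]
cv2.imwrite('pics/h1.png',np.hstack([cv2.resize(x,None,fx=f,fy=f,interpolation=cv2.INTER_CUBIC)[:600] for x,f in((a[:,:100],4),(b,4))]))
E
```

```text
(no output)
```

View pics/h1.png

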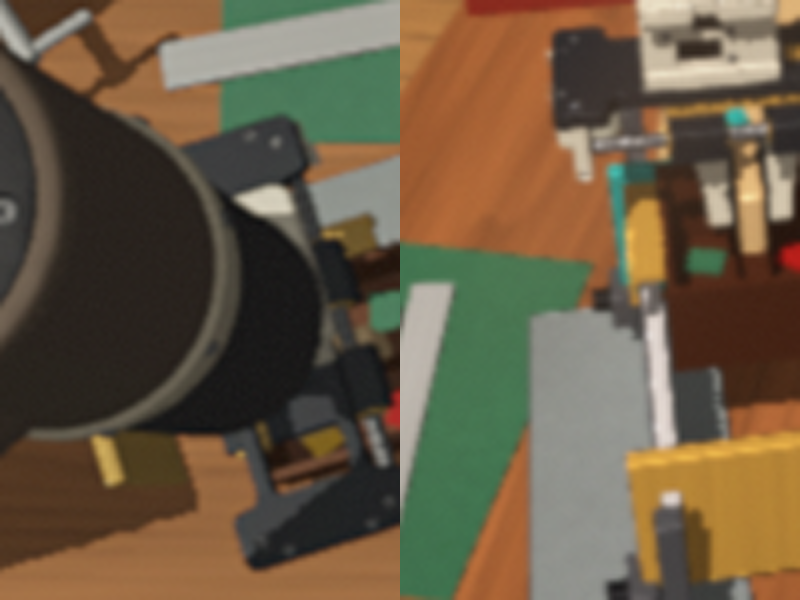

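The side view shows the lip (628–665, 285) straddling directly above the rail top (643–672), between the plates. I'll ease it down while watching the force.

Request:
servo_tool --targets '[{"angular":[0,0,0],"xyz":[0,0,0.6],"claw":1},{"angular":[0,0,0],"xyz":[0,0,0.6],"claw":1},{"angular":[0,0,0],"xyz":[0,0,0.3],"claw":1},{"angular":[0,0,0],"xyz":[0,0,0.1],"claw":1},{"angular":[0,0,0],"xyz":[0,0,0.1],"claw":1},{"angular":[0,0,0],"xyz":[0,0,0.1],"claw":1},{"angular":[0,0,0],"xyz":[0,0,0.1],"claw":1}]'

```text
t: 8.9
eef_pos: [0.5562, 0.2212, 0.2216]
ee_rot: [-3.141, 0.0, -1.255]
force: [0.8, -0.6, -2.1]
width: 0.0139
gripper_force: 30.0
```

Request:
servo_tool --targets '[{"angular":[0,0,0],"xyz":[0,0,0.1],"claw":1},{"angular":[0,0,0],"xyz":[0,0,0.1],"claw":1},{"angular":[0,0,0],"xyz":[0,0,0.1],"claw":1},{"angular":[0,0,0],"xyz":[0,0,0],"claw":1}]'

```text
t: 9.3
eef_pos: [0.5561, 0.2212, 0.2184]
ee_rot: [3.141, -0.0, -1.255]
force: [0.2, -0.6, -1.9]
width: 0.0136
gripper_force: 30.0
```

Request:
servo_tool --targets '[{"angular":[0,0,0],"xyz":[0,0,0.1],"claw":1},{"angular":[0,0,0],"xyz":[0,0,0.1],"claw":1},{"angular":[0,0,0],"xyz":[0,0,0.1],"claw":1},{"angular":[0,0,0],"xyz":[0,0,0],"claw":1}]'

```text
t: 9.7
eef_pos: [0.5561, 0.2211, 0.2153]
ee_rot: [3.141, -0.0, -1.255]
force: [-1.0, -0.6, -0.8]
width: 0.0142
gripper_force: 30.0
```

Request:
servo_tool --targets '[{"angular":[0,0,0],"xyz":[0,0,0.1],"claw":1},{"angular":[0,0,0],"xyz":[0,0,0.1],"claw":1},{"angular":[0,0,0],"xyz":[0,0,0],"claw":1}]'

```text
t: 10.0
eef_pos: [0.5561, 0.2212, 0.2134]
ee_rot: [3.141, -0.0, -1.255]
force: [0.1, 0.2, -2.4]
width: 0.0143
gripper_force: 30.0
```

Request:
servo_tool --targets '[{"angular":[0,0,0],"xyz":[0,0,0.1],"claw":1},{"angular":[0,0,0],"xyz":[0,0,0.1],"claw":1},{"angular":[0,0,0],"xyz":[0,0,0],"claw":1}]'

```text
t: 10.3
eef_pos: [0.5561, 0.2212, 0.2114]
ee_rot: [3.141, -0.0, -1.255]
force: [-0.6, -1.2, -1.2]
width: 0.0141
gripper_force: 30.0
```

Request:
servo_tool --targets '[{"angular":[0,0,0],"xyz":[0,0,0.1],"claw":1},{"angular":[0,0,0],"xyz":[0,0,0.1],"claw":1},{"angular":[0,0,0],"xyz":[0,0,0],"claw":1}]'

```text
t: 10.6
eef_pos: [0.5561, 0.2211, 0.2094]
ee_rot: [3.141, -0.0, -1.255]
force: [0.3, 0.6, -1.3]
width: 0.0138
gripper_force: 30.0
```

Request:
servo_tool --targets '[{"angular":[0,0,0],"xyz":[0,0,0.1],"claw":1},{"angular":[0,0,0],"xyz":[0,0,0.1],"claw":1},{"angular":[0,0,0],"xyz":[0,0,0],"claw":1}]'

```text
t: 10.9
eef_pos: [0.5561, 0.2212, 0.2074]
ee_rot: [3.141, -0.0, -1.255]
force: [-0.2, -0.4, -1.5]
width: 0.014
gripper_force: 30.0
```

Request:
servo_tool --targets '[{"angular":[0,0,0],"xyz":[0,0,0.1],"claw":1},{"angular":[0,0,0],"xyz":[0,0,0],"claw":1}]'

```text
t: 11.1
eef_pos: [0.5561, 0.2212, 0.2064]
ee_rot: [3.141, -0.0, -1.255]
force: [1.0, 0.6, -2.8]
width: 0.0142
gripper_force: 30.0
```

Request:
servo_tool --targets '[{"angular":[0,0,0],"xyz":[0,0,0.1],"claw":1},{"angular":[0,0,0],"xyz":[0,0,0.1],"claw":1},{"angular":[0,0,0],"xyz":[0,0,0],"claw":1}]'

```text
t: 11.4
eef_pos: [0.5561, 0.2211, 0.2044]
ee_rot: [3.141, -0.0, -1.255]
force: [0.8, 0.8, -1.0]
width: 0.0137
gripper_force: 30.0
```

Request:
servo_tool --targets '[{"angular":[0,0,0],"xyz":[0,0,0.1],"claw":1},{"angular":[0,0,0],"xyz":[0,0,0],"claw":1}]'

```text
t: 11.6
eef_pos: [0.5561, 0.2212, 0.2034]
ee_rot: [3.141, -0.0, -1.255]
force: [0.3, 0.3, -1.3]
width: 0.0139
gripper_force: 30.0
```

Request:
servo_tool --targets '[{"angular":[0,0,0],"xyz":[0,0,0.1],"claw":1},{"angular":[0,0,0],"xyz":[0,0,0],"claw":1}]'

```text
t: 11.8
eef_pos: [0.5561, 0.2212, 0.2024]
ee_rot: [3.141, -0.0, -1.255]
force: [0.8, -0.2, -1.7]
width: 0.0138
gripper_force: 30.0
```

Request:
servo_tool --targets '[{"angular":[0,0,0],"xyz":[0,0,0.1],"claw":1},{"angular":[0,0,0],"xyz":[0,0,0],"claw":1}]'

```text
t: 12.0
eef_pos: [0.5561, 0.2212, 0.2014]
ee_rot: [3.141, -0.0, -1.255]
force: [-0.3, -0.3, -1.5]
width: 0.0143
gripper_force: 30.0
```

Request:
servo_tool --targets '[{"angular":[0,0,0],"xyz":[0,0,0.1],"claw":1},{"angular":[0,0,0],"xyz":[0,0,0],"claw":1}]'

```text
t: 12.2
eef_pos: [0.5561, 0.2212, 0.2004]
ee_rot: [3.141, -0.0, -1.255]
force: [0.7, -0.1, -0.9]
width: 0.0136
gripper_force: 30.0
```

Request:
servo_tool --targets '[{"angular":[0,0,0],"xyz":[0,0,0.1],"claw":1},{"angular":[0,0,0],"xyz":[0,0,0],"claw":1}]'

```text
t: 12.4
eef_pos: [0.5561, 0.2212, 0.1994]
ee_rot: [3.141, 0.0, -1.255]
force: [-0.1, 0.2, -2.0]
width: 0.0139
gripper_force: 30.0
```

Request:
servo_tool --targets '[{"angular":[0,0,0],"xyz":[0,0,0.1],"claw":1},{"angular":[0,0,0],"xyz":[0,0,0],"claw":1}]'

```text
t: 12.6
eef_pos: [0.5561, 0.2212, 0.1984]
ee_rot: [3.141, -0.0, -1.255]
force: [-1.0, 0.3, -1.9]
width: 0.0138
gripper_force: 30.0
```

Request:
servo_tool --targets '[{"angular":[0,0,0],"xyz":[0,0,0.1],"claw":1},{"angular":[0,0,0],"xyz":[0,0,0],"claw":1}]'

```text
t: 12.8
eef_pos: [0.5561, 0.2212, 0.1974]
ee_rot: [3.141, 0.0, -1.255]
force: [-0.5, -0.5, -1.8]
width: 0.0141
gripper_force: 30.0
```

Request:
servo_tool --targets '[{"angular":[0,0,0],"xyz":[0,0,0.1],"claw":1},{"angular":[0,0,0],"xyz":[0,0,0],"claw":1}]'

```text
t: 13.0
eef_pos: [0.5561, 0.2212, 0.1964]
ee_rot: [3.141, -0.0, -1.255]
force: [0.6, -0.2, -1.5]
width: 0.0138
gripper_force: 30.0
```

Request:
servo_tool --targets '[{"angular":[0,0,0],"xyz":[0,0,0.1],"claw":1},{"angular":[0,0,0],"xyz":[0,0,0],"claw":1}]'

```text
t: 13.2
eef_pos: [0.5561, 0.2212, 0.1954]
ee_rot: [3.141, -0.0, -1.255]
force: [-0.3, -0.1, -1.4]
width: 0.0137
gripper_force: 30.0
```

Request:
servo_tool --targets '[{"angular":[0,0,0],"xyz":[0,0,0.1],"claw":1},{"angular":[0,0,0],"xyz":[0,0,0],"claw":1}]'

```text
t: 13.4
eef_pos: [0.5561, 0.2212, 0.1944]
ee_rot: [3.141, -0.0, -1.255]
force: [0.7, 0.4, -1.7]
width: 0.0138
gripper_force: 30.0
```

Request:
servo_tool --targets '[{"angular":[0,0,0],"xyz":[0,0,0.1],"claw":1},{"angular":[0,0,0],"xyz":[0,0,0],"claw":1}]'

```text
t: 13.6
eef_pos: [0.5561, 0.2212, 0.1934]
ee_rot: [3.141, -0.0, -1.255]
force: [0.3, -0.2, -1.5]
width: 0.0141
gripper_force: 30.0
```

Request:
servo_tool --targets '[{"angular":[0,0,0],"xyz":[0,0,0.1],"claw":1},{"angular":[0,0,0],"xyz":[0,0,0],"claw":1}]'

```text
t: 13.8
eef_pos: [0.5561, 0.2212, 0.1924]
ee_rot: [3.141, -0.0, -1.255]
force: [-0.3, -0.1, -1.5]
width: 0.014
gripper_force: 30.0
```

Request:
servo_tool --targets '[{"angular":[0,0,0],"xyz":[0,0,0.1],"claw":1},{"angular":[0,0,0],"xyz":[0,0,0],"claw":1}]'

```text
t: 14.0
eef_pos: [0.5561, 0.2211, 0.1914]
ee_rot: [3.141, -0.0, -1.255]
force: [-0.6, -0.1, -1.4]
width: 0.014
gripper_force: 30.0
```

Request:
servo_tool --targets '[{"angular":[0,0,0],"xyz":[0,0,0.1],"claw":1},{"angular":[0,0,0],"xyz":[0,0,0],"claw":1}]'

```text
t: 14.2
eef_pos: [0.5561, 0.2212, 0.1904]
ee_rot: [3.141, -0.0, -1.255]
force: [-0.1, 0.1, -1.5]
width: 0.0135
gripper_force: 30.0
```

Request:
servo_tool --targets '[{"angular":[0,0,0],"xyz":[0,0,0.1],"claw":1},{"angular":[0,0,0],"xyz":[0,0,0],"claw":1}]'

```text
t: 14.4
eef_pos: [0.5562, 0.2212, 0.1901]
ee_rot: [-3.141, -0.0, -1.255]
force: [-3.1, -1.5, 3.4]
width: 0.0138
gripper_force: 30.0
```

```bash
python3 - <<'E'
from station import viewer
import cv2,numpy as np
b=viewer.grab_frame('side')['color'][190:320,220:380]
cv2.imwrite('pics/h2.png',cv2.resize(b,None,fx=4.5,fy=4.5,interpolation=cv2.INTER_CUBIC))
E
```

```text
(no output)
```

View pics/h2.png

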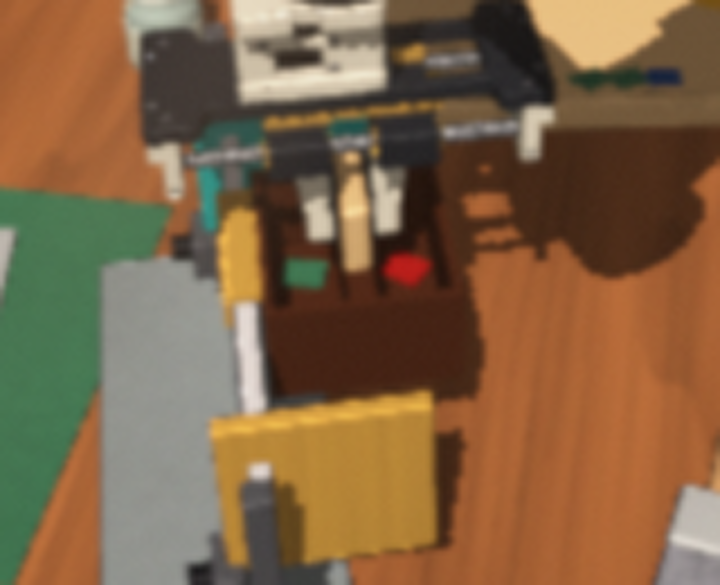

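```bash
python3 - <<'E'
from station import monitor
s=monitor.get_state();print(s['eef_pos'],s['ee_rot'],s['force'],s['moment'])
import numpy as np;from fit import *
p=np.load('p.npy');q=[.5562-.0002,.2212+.0006,.316]
k=lambda X:((proj('side',pose(q,np.array(X)/1e3))-[220,190]+.5)*4.5-.5).round().tolist()
z0=190-85.6
print('lip end',k([(50,40,z0+60),(69,40,z0+60),(69,40,z0+40),(65,40,z0+40)]),'rim',k([(50,55,z0+60),(-50,55,z0+60)]))
st=[p[3],p[4],p[5]]
for h in(144,160,170):
  print(h,[((proj('side',pose(st,np.array((x,y,h))/1e3))-[220,190]+.5)*4.5-.5).round().tolist() for x,y in((0,150),(10,150),(0,200),(10,200))])
E
```

```text
[0.55619271 0.22119817 0.19011597] [-3.14110294e+00  1.41542735e-05 -1.25458802e+00] [-3.45112786 -1.04876364  3.30138097] [-0.16012273  0.82251462  0.02893776]
lip end [[258.0, 300.0], [219.0, 304.0], [223.0, 332.0], [231.0, 331.0]] rim [[260.0, 322.0], [462.0, 298.0]]
144 [[[259.0, 346.0]], [[239.0, 348.0]], [[266.0, 424.0]], [[245.0, 426.0]]]
160 [[[257.0, 324.0]], [[236.0, 326.0]], [[264.0, 401.0]], [[242.0, 404.0]]]
170 [[[255.0, 309.0]], [[234.0, 312.0]], [[262.0, 387.0]], [[241.0, 390.0]]]
```

The picture shows the flange hanging behind the rail ((228,315), left of the rail at 232–258), so it is hooked and the rail top is at about 0.160. I'll relieve the load a little and probe the horizontal force.

Request:
servo_tool --targets '[{"angular":[0,0,0],"xyz":[0,0.05,-0.03],"claw":1},{"angular":[0,0,0],"xyz":[0,0,0],"claw":1}]'

```text
t: 14.65
eef_pos: [0.556, 0.2212, 0.1901]
ee_rot: [-3.141, 0.0, -1.255]
force: [-0.1, 0.5, 1.9]
width: 0.0139
gripper_force: 30.0
```

Request:
servo_tool --targets '[{"angular":[0,0,0],"xyz":[0,0.05,0],"claw":1},{"angular":[0,0,0],"xyz":[0,0,0],"claw":1}]'

```text
t: 14.85
eef_pos: [0.5557, 0.2211, 0.1901]
ee_rot: [-3.141, 0.0, -1.255]
force: [1.3, -0.2, 0.5]
width: 0.0138
gripper_force: 30.0
```

Request:
servo_tool --targets '[{"angular":[0,0,0],"xyz":[0,0.05,0],"claw":1},{"angular":[0,0,0],"xyz":[0,0,0],"claw":1}]'

```text
t: 15.05
eef_pos: [0.5551, 0.221, 0.1901]
ee_rot: [-3.141, 0.0, -1.255]
force: [2.0, 0.9, 1.0]
width: 0.0142
gripper_force: 30.0
```

It is hooked with a light load. Now I'll slide towards the turquoise plate, about 37 mm away.

Request:
servo_tool --targets '[{"angular":[0,0,0],"xyz":[0.1,-0.03,0],"claw":1},{"angular":[0,0,0],"xyz":[0.2,-0.03,0],"claw":1},{"angular":[0,0,0],"xyz":[0.2,0,0],"claw":1},{"angular":[0,0,0],"xyz":[0.2,0,0],"claw":1},{"angular":[0,0,0],"xyz":[0.2,0,0],"claw":1}]'

```text
t: 15.55
eef_pos: [0.5583, 0.2124, 0.1901]
ee_rot: [-3.141, 0.0, -1.255]
force: [-1.3, 3.2, 5.1]
width: 0.014
gripper_force: 30.0
```

Request:
servo_tool --targets '[{"angular":[0,0,0],"xyz":[0.2,0,0],"claw":1},{"angular":[0,0,0],"xyz":[0.2,0,0],"claw":1},{"angular":[0,0,0],"xyz":[0.2,0,0],"claw":1},{"angular":[0,0,0],"xyz":[0.2,0,0],"claw":1},{"angular":[0,0,0],"xyz":[0.2,0,0],"claw":1}]'

```text
t: 16.05
eef_pos: [0.5614, 0.2028, 0.19]
ee_rot: [-3.141, 0.0, -1.255]
force: [-0.8, 4.0, 4.9]
width: 0.0138
gripper_force: 30.0
```

Request:
servo_tool --targets '[{"angular":[0,0,0],"xyz":[0.2,0,0],"claw":1},{"angular":[0,0,0],"xyz":[0.2,0,0],"claw":1},{"angular":[0,0,0],"xyz":[0.2,0,0],"claw":1},{"angular":[0,0,0],"xyz":[0.2,0,0],"claw":1},{"angular":[0,0,0],"xyz":[0.1,0,0],"claw":1}]'

```text
t: 16.55
eef_pos: [0.5642, 0.1942, 0.19]
ee_rot: [-3.141, 0.0, -1.255]
force: [-1.4, 3.6, 5.8]
width: 0.0138
gripper_force: 30.0
```

Request:
servo_tool --targets '[{"angular":[0,0,0],"xyz":[0.05,0,-0.03],"claw":1},{"angular":[0,0,0],"xyz":[0.1,0,0],"claw":1},{"angular":[0,0,0],"xyz":[0.1,0,0],"claw":1}]'

```text
t: 16.85
eef_pos: [0.5647, 0.1918, 0.1901]
ee_rot: [3.141, -0.0, -1.255]
force: [-0.6, 3.0, 4.1]
width: 0.0136
gripper_force: 30.0
```

Request:
servo_tool --targets '[{"angular":[0,0,0],"xyz":[0.1,0,0],"claw":1},{"angular":[0,0,0],"xyz":[0.1,0,0],"claw":1}]'

```text
t: 17.05
eef_pos: [0.5653, 0.1899, 0.1901]
ee_rot: [3.141, -0.0, -1.255]
force: [-1.3, 3.8, 4.5]
width: 0.0144
gripper_force: 30.0
```

Request:
servo_tool --targets '[{"angular":[0,0,0],"xyz":[0.05,0,-0.04],"claw":1},{"angular":[0,0,0],"xyz":[0.1,0,0],"claw":1},{"angular":[0,0,0],"xyz":[0.05,0,0],"claw":1}]'

```text
t: 17.35
eef_pos: [0.5659, 0.1879, 0.1902]
ee_rot: [3.141, -0.0, -1.255]
force: [0.4, 2.4, 0.5]
width: 0.014
gripper_force: 30.0
```

Request:
servo_tool --targets '[{"angular":[0,0,0],"xyz":[0.1,0,0],"claw":1}]'

```text
t: 17.45
eef_pos: [0.5661, 0.1874, 0.1903]
ee_rot: [3.141, 0.001, -1.255]
force: [-3.4, 7.6, 1.1]
width: 0.014
gripper_force: 30.0
```

Request:
servo_tool --targets '[{"angular":[0,0,0],"xyz":[0.05,0,0],"claw":1}]'

```text
t: 17.55
eef_pos: [0.5661, 0.1874, 0.1903]
ee_rot: [3.141, 0.001, -1.255]
force: [-2.4, 8.3, 2.6]
width: 0.0137
gripper_force: 30.0
```

Request:
servo_tool --targets '[{"angular":[0,0,0],"xyz":[0.05,0,0],"claw":1}]'

```text
t: 17.65
eef_pos: [0.5661, 0.1873, 0.1903]
ee_rot: [3.141, 0.002, -1.255]
force: [-4.1, 10.1, 1.8]
width: 0.0138
gripper_force: 30.0
```

Plate felt (about 10 N along the rail). I'll ease back slightly and hold.

Request:
servo_tool --targets '[{"angular":[0,0,0],"xyz":[-0.04,0,0],"claw":1},{"angular":[0,0,0],"xyz":[0,0,0],"claw":1}]'

```text
t: 17.85
eef_pos: [0.5661, 0.1874, 0.1903]
ee_rot: [3.141, 0.001, -1.255]
force: [-2.0, 6.5, 0.0]
width: 0.0138
gripper_force: 30.0
```

Request:
servo_tool --targets '[{"angular":[0,0,0],"xyz":[0,0,0],"claw":1},{"angular":[0,0,0],"xyz":[0,0,0],"claw":1},{"angular":[0,0,0],"xyz":[0,0,0],"claw":1},{"angular":[0,0,0],"xyz":[0,0,0],"claw":1},{"angular":[0,0,0],"xyz":[0,0,0],"claw":1}]'

```text
t: 18.35
eef_pos: [0.5661, 0.1874, 0.1903]
ee_rot: [3.141, 0.001, -1.255]
force: [-1.4, 6.2, 1.3]
width: 0.0141
gripper_force: 30.0
```

Request:
servo_tool --targets '[{"angular":[0,0,0],"xyz":[0,0,0],"claw":1.45},{"angular":[0,0,0],"xyz":[0,0,0],"claw":1.55},{"angular":[0,0,0],"xyz":[0,0,0],"claw":1.7},{"angular":[0,0,0],"xyz":[0,0,0],"claw":1.9},{"angular":[0,0,0],"xyz":[0,0,0],"claw":2.2},{"angular":[0,0,0],"xyz":[0,0,0],"claw":2.6},{"angular":[0,0,0],"xyz":[0,0,0],"claw":3.1},{"angular":[0,0,0],"xyz":[0,0,0],"claw":3.6},{"angular":[0,0,0],"xyz":[0,0,0],"claw":3.8},{"angular":[0,0,0],"xyz":[0,0,0],"claw":3.8},{"angular":[0,0,0],"xyz":[0,0,0],"claw":3.8}]' --force 5

```text
t: 19.45
eef_pos: [0.5665, 0.1866, 0.1906]
ee_rot: [-3.142, 0.0, -1.255]
force: [0.4, 0.6, 0.4]
width: 0.0378
gripper_force: 0.0
```

Request:
servo_tool --targets '[{"angular":[0,0,0],"xyz":[0,0,-0.3],"claw":3.8},{"angular":[0,0,0],"xyz":[0,0,-0.7],"claw":3.8},{"angular":[0,0,0],"xyz":[0,0,-1],"claw":3.8},{"angular":[0,0,0],"xyz":[0,0,-2],"claw":3.8},{"angular":[0,0,0],"xyz":[0,0,-3],"claw":3.8},{"angular":[0,0,0],"xyz":[0,0,-3],"claw":3.8},{"angular":[0,0,0],"xyz":[0,3,0],"claw":3.8},{"angular":[0,0,0],"xyz":[0,4,0],"claw":3.8},{"angular":[0,0,0],"xyz":[0,4,0],"claw":3.8},{"angular":[0,0,0],"xyz":[0,3,0],"claw":3.8},{"angular":[0,0,0],"xyz":[0,0,0],"claw":3.8},{"angular":[0,0,0],"xyz":[0,0,0],"claw":3.8}]'

```text
t: 20.65
eef_pos: [0.4334, 0.1432, 0.2922]
ee_rot: [-3.139, 0.001, -1.254]
force: [0.6, -0.2, -0.4]
width: 0.0385
gripper_force: 0.0
```

```bash
python3 - <<'E'
from station import viewer
import cv2,numpy as np
a=viewer.grab_frame('top')['color'][110:260,170:270];b=viewer.grab_frame('side')['color'][180:330,230:330]
cv2.imwrite('pics/e1.png',cv2.resize(np.hstack([a,b]),None,fx=4,fy=4,interpolation=cv2.INTER_CUBIC))
E
```

```text
(no output)
```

View pics/e1.png

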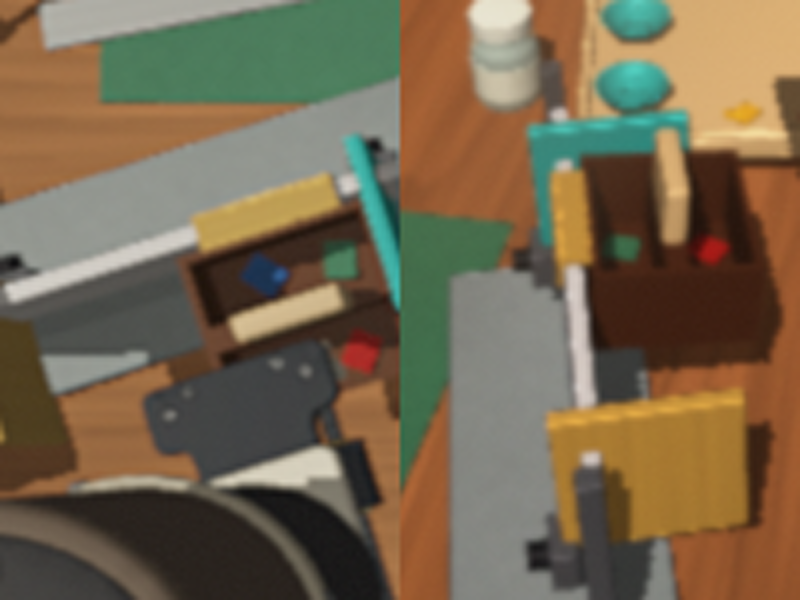

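The box hangs upright from the rail: the lip is over the rail at (265,210) in the top view. Its side is against the turquoise plate at (375,215), and the gripper is clear.

```bash
python3 -c "
from station import order
print(order.job_done())"
```

```text
the job is handed in; nothing more can be done
None
```

The walnut box now hangs upright, hooked on the rail with its side against the turquoise plate; I pressed it there at about 6 N for half a second (brief peak about 11 N) before letting go, and handed the job in at about 21 s.

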